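Send a turned part round the bend of the finishing track and flip the stop down behind it

ROBOT

A 6-joint arm with a two-finger parallel gripper is mounted at the origin on a cart in front of the work surface, level with it; the furniture and walls round the work are solid. World frame = base frame: x ahead of the robot, y to its left, z up, the work surface at z = 0. Lengths are in mm, angles in rad, forces in N, time in s.
With the tool pointing down it reaches from about 350 to 775 mm from the base axis. Payload 7.3 kg.
Tool frame: the origin (TCP) lies at the very end of the fingers, on their centre line; the grasp point (between the pads) lies 19 mm behind it; z points along the fingers, y is the line along which they close (so a half turn about z gives the same grasp; the last joint's range is limited). The gripper opens to 92 mm and grips with 3 to 60 N. Pads are 19 mm wide; open, the fingers measure 130 mm over their backs; the gripper's body (75 mm by 190 mm) begins 47 mm behind the grasp point.
Start: joints at [-1.325, 0.342, 1.524, -0, 1.275, -0.146], TCP at [200.496, -485.228, 226.741] pointing down, gripper open.
Joint ranges: [-2.53, 2.53], [-0.77, 2.02], [0.04, 2.7], [-1, 4.14], [0.28, 2.66], [-3.11, 3.11]. Speed limits (rad/s): [2.57, 2.57, 3.14, 3.14, 3.14, 3.14].

INTERFACE

Orientations are given as [roll, pitch, yaw] about the fixed x, y, z axes, in that order (R = Rz(yaw) Ry(pitch) Rx(roll)).
In Python, from plant import bot gives the robot as it stands.
- The arm moves only by the tool jog_arm, never from a script. Its argument "targets" is a list of rows, each an object with "xyz": the shift along the tool's x, y, z as a fraction of full scale, a list of three; "spin": the turn about the tool's z as a fraction of full scale. In form: [{"xyz": [x, y, z], "spin": spin}, ...]. A call has exactly 10 rows; each row shifts and turns the commanded pose from where the row before left it, along the tool's axes as they then stand; what a row does not reach is not made up. Full scale, the value 1, is 80 mm for a shift and 0.1 rad for a turn. A row lasts 1/8 s, in which the tool goes at most 62.5 mm and 10.7 degrees, less where a joint would pass 70% of its speed; a pose out of reach is approached as far as the arm can. A call with a number of a shift or a turn outside -1 to 1 is refused whole. A call with a gripper value outside its range is refused whole. "gripper" is the opening in per cent of the stroke, from 0 (shut) to 100 (fully open), set as the call begins (left out, the last holds). The fingers move at their own pace and stop on an object; the grip force is fixed at half the most. Time passes only in rows, so rows that do not move let the fingers close, or fill a call up. It gives the time, the measured TCP pose, the force, the opening and the grip force at its end, in the units of the state.
- bot.get_obs(): the state, without advancing time (a new reading comes with each control period).
- bot.capture(name): name is "side" or "top" or "wrist"; returns the picture (480x640x3 uint8, blue, green, red); there is no depth.
- bot.get_calibration(name): a dict with "vfov" (degrees; the focal length in pixels is half the picture's height over the tangent of half this angle, whatever the lens; pixels are square), "cx", "cy" (the principal point, pixels), "k1" (the pictures are not rectified: a ray, as slopes to the right and down, at radius r is drawn at 1 + k1 r^2 times it, then the intrinsics apply), "eye" and "rotation" of the camera in the world. Camera axes: x right, y down, z forward; pixel columns grow to the right and rows downward; lengths in mm; the calibration is good to about 2 mm. A picture is of the moment at which its call begins: read the wrist's pose just before it. get_calibration takes no time and is no camera call; for the wrist camera it gives the pose at the moment of the call.
- bot.close_job(): hands the job in; it is judged then, once.
The state is a dict: "time": time; "joint_positions": joint angles; "dq": joint speeds; "tau": joint torques, N m; "tool_pos": TCP position; "tcp_rot": TCP orientation; "contact_force": force on the tool from outside, world axes, zero at the start; "moment": the same for the moment, N m; "grip_width": finger opening in mm; "finger_force": force on a finger pad.
Only numpy, scipy, OpenCV 4.12 (cv2) and the standard library are available. Lean on these libraries where they do the work, as an engineer would, in place of code of your own. Each camera call takes 0.05 s, during which the arm holds its last target. There are 200 camera calls.

TASK

Stand the loose turned wooden part upright in the dish of the empty carrier, then slide the carrier along between the guide rods and round the bend, never lifting it off the track, until it has closed up against the waiting carrier and that one is home against the end stop. Then flip the stop fully down across the track behind it, with both parts still standing in their dishes and nothing else on the bench disturbed.

Things in the scene. Friction and masses are not known exactly. Their poses are not given: they have to be found in the camera images.
- track: Fixed track on an L-shaped plywood board, its deck 12 mm above the bench, reaching 50 mm either side of the guide. Origin at bench height where the two straights' centre lines would meet; x along the second straight toward the end stop, y along the first straight toward the loading mouth, z up. Two 8 mm steel rods, 45 mm clear between them, tops 25 mm above the bench, clamp blocks outside.
- track_mouth (a point): On the deck at the open, flared loading mouth: the guide's centre line enters here (0, 225 mm in the track's frame) and runs straight along x = 0 down to y = 90 mm.
- track_bend (a point): On the deck, centre of the quarter bend, at (90, 90) mm in the track's frame. The guide's centre line goes round it at 90 mm radius from (0, 90) to (90, 0) mm, then straight along y = 0.
- track_stop (a point): On the deck at the rubber face of the end stop, end of the second straight, at (221.5, 0) mm in the track's frame. The stop is an aluminium block 38 mm high above the bench.
- carrier: The empty carrier, loose in the first straight: pale block 56 mm long (x), 36 wide, 24 high, white guide rollers at its sides (40 mm over them), a round dish 48 mm across on top. About 0.16 kg, slides easily (friction about 0.2). Origin at the centre of its underside on the deck; x along its travel; its flat back end at x = -28 mm shows above the rods from 25 to 36 mm above the bench.
- carrier_dish (a point): Centre of the flat floor of the empty carrier's dish, 28 mm above the carrier's underside (40 mm above the bench). The dish is 41 mm inside and 48 mm outside, its rim 6 mm above its floor.
- waiting_carrier: An identical carrier already in the second straight, near the end stop but up to about 12 mm short of it (home when its centre is 28 mm from the stop's face); x along the second straight toward the stop.
- turned_part: The loose turned wooden part, standing upright on the bench inside the L of the track: round, 33 mm across at the foot, 36 mm across from 4 to 20 mm above it, tapering above that to a knob 18 mm across, 52 mm high, about 50 g. Grip it across the 36 mm belly. Origin at the centre of its foot, z up through its knob.
- waiting_part: A like part already standing in the waiting carrier's dish. Origin at the centre of its foot, z up.
- flip_stop (a joint): Hinge of the flip stop, rad. 0 = fully down: the arm lies level across the channel over the rods, 7 mm behind the back end of a carrier that is home. Grows as the arm turns up and back toward the inside of the bend; 1.57 = upright, stop at 2.4, starts between 1.9 and 2.3. Stiff by friction (0.035 N m, under 1 N at the knob): it stays where it is left, so it must be pushed all the way down.
- track_pivot (a point): Middle of the flip stop's hinge, at (95.5, 46, 31) mm in the track's frame, its axis along the track's x, in an aluminium fork 38 mm high above the bench. The arm is 14 mm wide (along the track's x), 7 mm thick and with its knob reaches 67 mm from the axis.
- flip_stop_knob (a point): Centre of the black ball knob (18 mm across) at the free end of the flip stop's arm, 58 mm from the hinge axis. With the stop down it lies over the channel, 12 mm past the centre line, its top 43 mm above the bench.
- wax_tin: Bystander: round wooden tin of wax with a grey lid, 79 mm across, 47 mm high, inside the L near the end stop. Origin at the centre of its underside. Leave it alone.
- sanding_block: Bystander: brown rubber sanding block 52 x 68 x 24 mm, to the right of the second straight beyond the black cable. Origin at the centre of its underside. Leave it alone.
- chuck_key: Bystander: black T-shaped chuck key 70 x 70 x 12 mm on the robot's side of the corner. Origin at the centre of its underside. Leave it alone.
Not all that is in view belongs to the job. Leave any green or purple look-alike of the turned_part alone.

How it is judged (in metres and radians):
On the way, in this order (a step that is already met when the one before it is completed fails the run):
1. the turned part stands released in the dish of the carrier while the carrier is still in the first straight (horizontal distance between turned_part and carrier_dish below 0.008 m and distance between turned_part and carrier_dish below 0.009 m and angle between turned_part's own z axis and vertical below 0.1 rad and contact force between the fingers and turned_part below 0.05 N and y of carrier in the frame of track above 0.08 m), for 0.2 s.
2. the carrier has come round the bend with the part in its dish and closed up to the waiting carrier, that one home at the end stop (horizontal distance between turned_part and carrier_dish below 0.008 m and angle between turned_part's own z axis and vertical below 0.15 rad and x of carrier in the frame of track above 0.1325 m and x of waiting_carrier in the frame of track above 0.189 m), for 0.2 s.
At the end, for the whole second after the job is handed in: The flip stop is down (within 0.1 rad of level); behind it the loaded carrier stands within 5 mm of its place against the waiting carrier, and the waiting carrier within 4.5 mm of the end stop; both parts stand upright (within 0.1 rad) in their dishes, at rest (value of joint flip_stop below 0.1 rad and x of carrier in the frame of track above 0.1325 m and x of waiting_carrier in the frame of track above 0.189 m and horizontal distance between turned_part and carrier_dish below 0.008 m and distance between turned_part and carrier_dish below 0.009 m and angle between each of turned_part, waiting_part's own z axis and vertical below 0.1 rad and distance between waiting_part and waiting_carrier below 0.032 m and linear speed of each of carrier, turned_part below 0.01 m/s); the robot touches nothing.
It fails at once if the carrier is lifted off the track (z of carrier in the frame of track above 0.02 m).
It fails at once if the waiting carrier is lifted off the track (z of waiting_carrier in the frame of track above 0.02 m).
It fails at once if the waiting part is tipped (angle between waiting_part's own z axis and vertical above 0.4 rad).
It fails at once if a bystander is pushed away (distance of any of wax_tin, sanding_block, chuck_key from where it was at the start of the episode above 0.02 m).
It also fails if it takes over 58 s, if anything falls off the work surface, if the arm or the gripper's body presses on something with over 40 N, if the wrist force passes 120 N, or if a joint passes its speed limit or range.

## Working session

There is one attempt and no reset: what is moved stays moved. The work goes in short steps, Python scripts to look and compute and a tool call to move; the robot and the scene stay as the last step left them, time stands still between calls to the robot, and variables do not carry over. Pictures are saved under pics/ and viewed, at most 10 in all, crops included, and the job is handed in when it is done.

Besides the shell and the picture viewer there is one more tool, called after "Call:" by a JSON object that holds its "api" and its "payload", one argument or row to a line. jog_arm: Moves the arm, as the interface text tells. Shift numbers are shares of 80 mm and turn numbers shares of 0.1 rad, none past 1 either way. Its arguments: {"type":"object","properties":{"targets":{"type":"array","items":{"type":"object","properties":{"xyz":{"type":"array","items":{"type":"number"}},"spin":{"type":"number"}}}},"gripper":{"type":"number"}},"required":["targets"]}

```bash
mkdir -p pics; cat > h.py <<'E'
import numpy as np, cv2
from plant import bot
def ray(name,u,v,c=None):
    c=c or bot.get_calibration(name)
    f=240/np.tan(np.radians(c["vfov"])/2)
    d=np.array([(u-c["cx"])/f,(v-c["cy"])/f]); rd=np.linalg.norm(d); r=rd
    for _ in range(20): r=rd/(1+c["k1"]*r*r)
    d=d*(r/rd if rd>0 else 1)
    return np.array(c["eye"]),np.array(c["rotation"])@np.array([d[0],d[1],1])
def at(name,u,v,z,c=None):
    e,d=ray(name,u,v,c); return (e+d*(z-e[2])/d[2]).round(1)
def px(name,p,c=None):
    c=c or bot.get_calibration(name)
    f=240/np.tan(np.radians(c["vfov"])/2)
    q=np.array(c["rotation"]).T@(np.array(p,float)-np.array(c["eye"])); s=q[:2]/q[2]
    s=s*(1+c["k1"]*(s@s)); return (s*f+[c["cx"],c["cy"]]).round(1)
E
python3 - <<'E'
from h import *
for n in("top","side"):
    cv2.imwrite(f"pics/{n}0.png",bot.capture(n)); print(n,bot.get_calibration(n))
print(bot.get_obs())
E
```

```text
top {'vfov': 57.385360657978765, 'cx': 315.5666106154952, 'cy': 242.16869628502772, 'k1': -0.08739672512280083, 'eye': array([ 423.96342239, -205.76476526,  891.17530661]), 'rotation': array([-3.04879025, -0.03226189, -1.54871434])}
side {'vfov': 44.44733786695978, 'cx': 324.9255085240705, 'cy': 251.09227981698402, 'k1': -0.07992497357571043, 'eye': array([398.97618273, 572.16088254, 467.62014715]), 'rotation': array([-2.03686836, -0.02045263, -2.98252389])}
{'time': 0.1, 'joint_positions': array([-1.32500917e+00,  3.42637308e-01,  1.52492466e+00, -1.58502635e-05,
        1.27539531e+00, -1.46016377e-01]), 'dq': array([ 0.00223041, -0.00161606, -0.0023604 , -0.00025315,  0.00052075,
       -0.00065685]), 'tau': array([ 2.01351693e-03, -4.32003593e+01, -2.44694817e+01,  7.19063985e-02,
        5.26500796e-02, -6.09215317e-05]), 'tool_pos': array([ 200.39289284, -484.85606187,  226.12152184]), 'tcp_rot': array([-3.14024034e+00, -1.83554861e-04,  3.91808032e-01]), 'contact_force': array([-0.17508868, -0.0151057 ,  0.12920858]), 'moment': array([-0.01194623, -0.06271761, -0.03249169]), 'finger_force': 0.0, 'grip_width': 91.79872160065945}
```

View pics/top0.png

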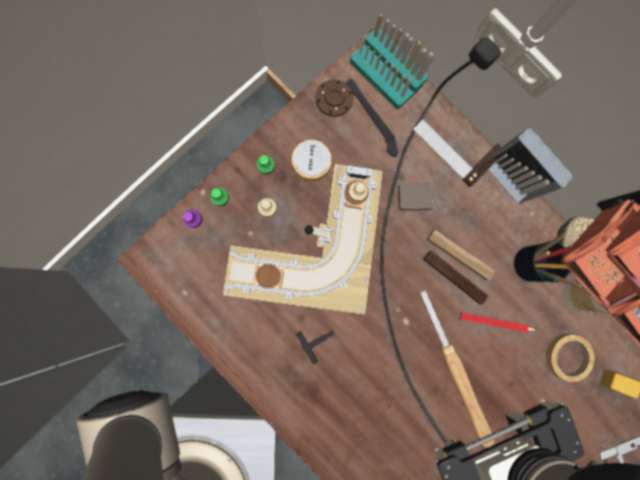

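View pics/side0.png

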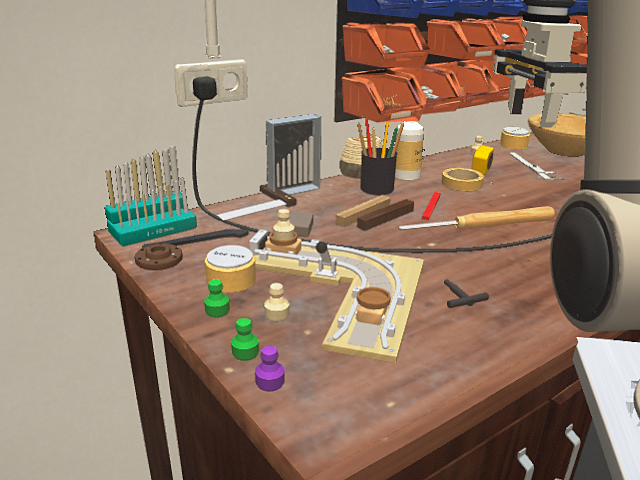

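The top view shows natural wood at (266,206), green at (265,163) and (219,196), and purple at (192,218). Only the unpainted one inside the L fits, and I'll confirm it in an enlarged crop. The empty carrier is at about (268,275), the waiting carrier at (357,190), and the flip stop knob at (309,230).

```bash
sed -i 's/^from plant/from scipy.spatial.transform import Rotation as Ro\nfrom plant/; s/np.array(c\["rotation"\])/Ro.from_euler("xyz",c["rotation"]).as_matrix()/' h.py
python3 - <<'E'
from h import *
i=cv2.imread("pics/top0.png")[150:320,210:400]
cv2.imwrite("pics/c0.png",cv2.resize(i,None,fx=3.5,fy=3.5,interpolation=cv2.INTER_CUBIC))
for n,u,v,z in [("part",266.5,206.5,45),("mouthA",231,246,12),("mouthB",224,295,12),("corner",364,313,12),("endR",382,171,12),("endL",336,165,12),("carr dish",268.5,275,46),("wait part",358,188,91),("knob",309,230,80)]:
    print(n,at("top",u,v,z))
E
```

```text
part [ 570.8 -134.1   45. ]
mouthA [494.5 -62.7  12. ]
mouthB [396.4 -52.5  12. ]
corner [ 366.7 -332.3   12. ]
endR [ 657.4 -366.3   12. ]
endL [ 666.9 -270.9   12. ]
carr dish [ 437.7 -142.3   46. ]
wait part [ 602.4 -306.9   91. ]
knob [ 522.5 -217.5   80. ]
```

View pics/c0.png

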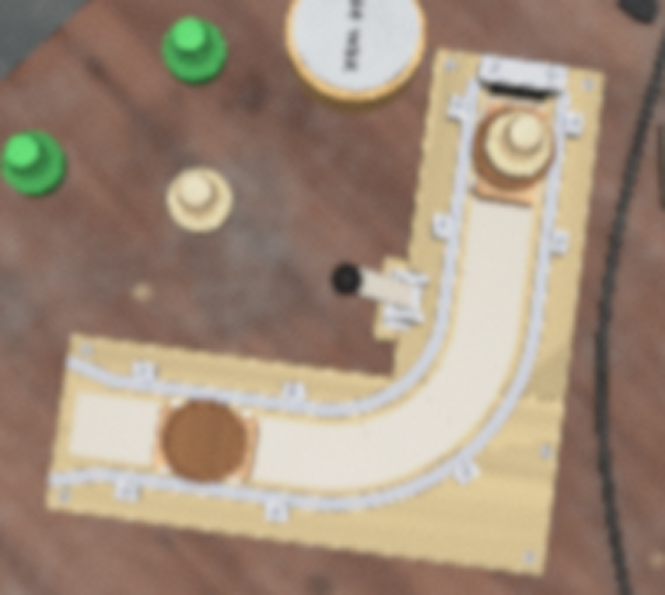

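The crop confirms the natural-wood part at crop (200,199), full-image (267,207). The track outline is clear, the carrier's dish is at crop (207,441), and the flip stop is tilted inward.

```bash
cat > fit.py <<'E'
from h import *
from scipy.optimize import least_squares
P=lambda u,v,z:at("top",u/3.5+210,v/3.5+150,z)[:2]
m=[P(543,573,12),P(48,508,12),P(72,335,12),P(603,72,12),P(437,50,12)]
def res(p):
    x,y,a,L,M=p; c,s=np.cos(a),np.sin(a)
    t=[(-50,-50),(-50,L),(50,L),(M,-50),(M,50)]
    return np.concatenate([np.array([x+c*i-s*j,y+s*i+c*j])-k for (i,j),k in zip(t,m)])
r=least_squares(res,[400,-280,-.11,225,240]); print(r.x.round(3),r.fun.round(1))
x,y,a=r.x[:3]
def tw(i,j): return (np.array([x,y])+Ro.from_euler("z",a).as_matrix()[:2,:2]@[i,j]).round(1)
def wt(p): return (Ro.from_euler("z",-a).as_matrix()[:2,:2]@(np.array(p[:2])-[x,y])).round(1)
print("carr",wt(P(207,441,46)),"part",wt(P(200,205,20)),P(200,205,20),"knob",wt(P(347,279,81)),"stopface",wt(P(520,92,35)),"tin",wt(P(355,35,47)))
E
python3 fit.py
```

```text
[ 4.20165e+02 -2.90868e+02 -1.09000e-01  2.35391e+02  2.44661e+02] [-0.4 -0.5 -0.1  0.5  0.4 -0.5 -0.4 -0.2  0.5  0.8]
carr [ -0.4 148.1] part [132.8 172.9] [ 570.9 -133.4] knob [94.2 83.8] stopface [ 2.2e+02 -1.0e-01] tin [236.4  97.6]
```

Call:
{"api": "jog_arm", "payload": {
  "targets": [
    {"xyz": [0.66,-0.25,0.09]},
    {"xyz": [0.66,-0.25,0.09]},
    {"xyz": [0.66,-0.25,0.09]},
    {"xyz": [0.66,-0.25,0.09]},
    {"xyz": [0.66,-0.25,0.09]},
    {"xyz": [0.66,-0.25,0.09]},
    {"xyz": [0.66,-0.25,0.09]},
    {"xyz": [0.66,-0.25,0.09]},
    {"xyz": [0.66,-0.25,0.09]},
    {"xyz": [0,0,0],"spin": -1}
  ],
  "gripper": 62
}}

```text
invalid input
```

Call:
{"api": "jog_arm", "payload": {
  "targets": [
    {"xyz": [0.66,-0.25,0.09],"spin": 0},
    {"xyz": [0.66,-0.25,0.09],"spin": 0},
    {"xyz": [0.66,-0.25,0.09],"spin": 0},
    {"xyz": [0.66,-0.25,0.09],"spin": 0},
    {"xyz": [0.66,-0.25,0.09],"spin": 0},
    {"xyz": [0.66,-0.25,0.09],"spin": 0},
    {"xyz": [0.66,-0.25,0.09],"spin": 0},
    {"xyz": [0.66,-0.25,0.09],"spin": 0},
    {"xyz": [0.66,-0.25,0.09],"spin": 0},
    {"xyz": [0,0,0],"spin": -1}
  ],
  "gripper": 62
}}

```text
time: 1.35
tool_pos: [572.6, -134.0, 160.4]
tcp_rot: [-3.14, 0.001, 0.499]
contact_force: [-0.6, 0.2, 0.6]
grip_width: 57.1
finger_force: 0.0
```

Call:
{"api": "jog_arm", "payload": {
  "targets": [
    {"xyz": [0,0,0],"spin": -1},
    {"xyz": [0,0,0],"spin": -1},
    {"xyz": [0,0,0],"spin": -1},
    {"xyz": [0,0,0],"spin": -1},
    {"xyz": [0,0,0],"spin": -1},
    {"xyz": [0,0,0],"spin": -1},
    {"xyz": [0,0,0],"spin": -1},
    {"xyz": [0,0,0],"spin": -1},
    {"xyz": [0,0,0],"spin": -1},
    {"xyz": [0,0,0],"spin": -0.7}
  ]
}}

```text
time: 2.6
tool_pos: [570.7, -137.3, 161.4]
tcp_rot: [-3.141, -0.0, 1.464]
contact_force: [-0.4, 0.7, 0.1]
grip_width: 57.0
finger_force: 0.0
```

```bash
python3 - <<'E'
from h import *
o=bot.get_obs(); c=bot.get_calibration("wrist"); cv2.imwrite("pics/w1.png",bot.capture("wrist"))
print(o["time"],o["tool_pos"],o["tcp_rot"],c); print(px("wrist",(571,-133.5,20),c),px("wrist",(571,-133.5,52),c),px("wrist",o["tool_pos"],c))
E
```

```text
2.6 [ 570.66777349 -137.315226    161.39628164] [-3.14055571e+00 -1.94978849e-04  1.46441637e+00] {'vfov': 63.033526802788664, 'cx': 322.06667932032815, 'cy': 238.11883506241608, 'k1': -0.019403179634238328, 'eye': array([577.30018696, -67.18947228, 319.57519543]), 'rotation': array([ 2.87562981e+00,  1.18052450e-03, -1.08330958e-01])}
[323.7 219.6] [323.8 229.5] [324.8 298.4]
```

View pics/w1.png

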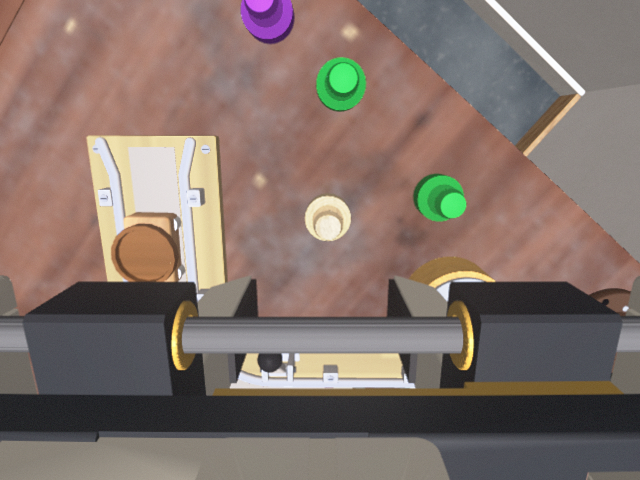

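The wrist view shows the natural part's belly centred at about (328,218) and its knob at (328,228). The carrier dish rim is centred at about (146,252).

```bash
cat >> h.py <<'E'
def rel(x,y,z=None):
    o=bot.get_obs(); p=o["tool_pos"]; a=o["tcp_rot"][2]; d=np.array([x,y])-p[:2]
    t=np.array([np.cos(a)*d[0]+np.sin(a)*d[1],np.sin(a)*d[0]-np.cos(a)*d[1],0 if z is None else p[2]-z])
    print("tool shift mm",t.round(1),"scale",(t/80).round(3),"yaw",a.round(3),"t",o["time"])
E
python3 - <<'E'
from h import *
print(at("wrist",328,218,14),at("wrist",328,228,46),at("wrist",146,252,46)); rel(573,-134.5,9)
import fit; print(fit.wt(at("wrist",146,252,46)))
E
```

```text
[ 574.4 -133.9   14. ] [ 574.  -134.2   46. ] [ 439.1 -138.1   46. ]
tool shift mm [  3.    2.1 152.4] scale [0.038 0.026 1.905] yaw 1.467 t 2.65
[ 4.20165e+02 -2.90868e+02 -1.09000e-01  2.35391e+02  2.44661e+02] [-0.4 -0.5 -0.1  0.5  0.4 -0.5 -0.4 -0.2  0.5  0.8]
carr [ -0.4 148.1] part [132.8 172.9] [ 570.9 -133.4] knob [94.2 83.8] stopface [ 2.2e+02 -1.0e-01] tin [236.4  97.6]
[  2.3 153.9]
```

Call:
{"api": "jog_arm", "payload": {
  "targets": [
    {"xyz": [0.04,0.03,0.4],"spin": 0},
    {"xyz": [0,0,0.5],"spin": 0},
    {"xyz": [0,0,0.4],"spin": 0},
    {"xyz": [0,0,0.3],"spin": 0},
    {"xyz": [0,0,0.2],"spin": 0},
    {"xyz": [0,0,0.1],"spin": 0},
    {"xyz": [0,0,0],"spin": 0},
    {"xyz": [0,0,0],"spin": 0},
    {"xyz": [0,0,0],"spin": 0},
    {"xyz": [0,0,0],"spin": 0}
  ]
}}

```text
time: 3.9
tool_pos: [573.9, -134.6, 10.4]
tcp_rot: [3.141, 0.0, 1.462]
contact_force: [0.0, -0.0, 0.7]
grip_width: 56.7
finger_force: 0.0
```

Call:
{"api": "jog_arm", "payload": {
  "targets": [
    {"xyz": [0,0,0],"spin": 0},
    {"xyz": [0,0,0],"spin": 0},
    {"xyz": [0,0,0],"spin": 0},
    {"xyz": [0,0,0],"spin": 0},
    {"xyz": [0,0,0],"spin": 0},
    {"xyz": [0,0,-0.1],"spin": 0},
    {"xyz": [0,0,-0.3],"spin": 0},
    {"xyz": [0,0,-0.4],"spin": 0},
    {"xyz": [0,0,-0.4],"spin": 0},
    {"xyz": [0,0,0],"spin": 0}
  ],
  "gripper": 25
}}

```text
time: 5.15
tool_pos: [575.3, -135.0, 109.0]
tcp_rot: [3.136, 0.002, 1.462]
contact_force: [0.5, -0.9, -1.0]
grip_width: 34.5
finger_force: 30.0
```

```bash
python3 - <<'E'
from h import *
c=bot.get_calibration("wrist"); w=bot.capture("wrist"); s=bot.capture("side")
cv2.imwrite("pics/w2.png",np.hstack([cv2.resize(w,(533,400)),cv2.resize(s[180:380,200:330],(260,400))])); print(c["eye"])
rel(438,-141)
E
```

```text
[581.0541942  -64.56900352 267.03207304]
tool shift mm [ -21.3 -133.9    0. ] scale [-0.266 -1.673  0.   ] yaw 1.462 t 5.25
```

View pics/w2.png

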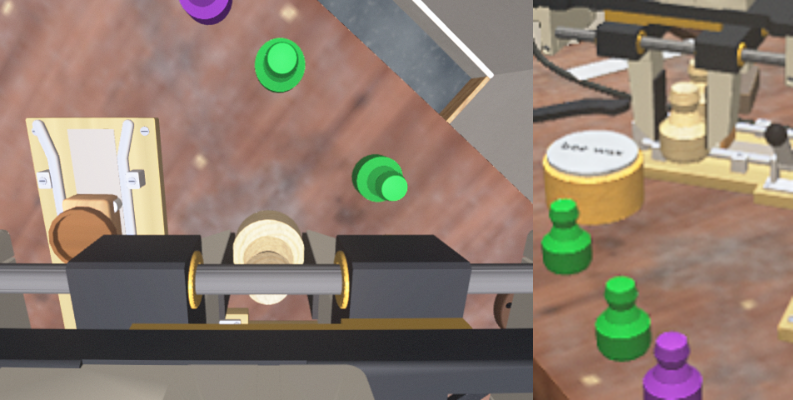

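The part is held upright between the fingers at wrist (267,255) and still looks vertical in the side crop. Next I'll move behind the carrier and take one close look at the dish.

Call:
{"api": "jog_arm", "payload": {
  "targets": [
    {"xyz": [-0.15,-0.3,0],"spin": 0},
    {"xyz": [-0.2,-0.3,0],"spin": 0},
    {"xyz": [-0.2,-0.3,0],"spin": 0},
    {"xyz": [-0.2,-0.3,0],"spin": 0},
    {"xyz": [-0.15,-0.3,0],"spin": 0},
    {"xyz": [-0.05,-0.1,0],"spin": 0},
    {"xyz": [0,0,0],"spin": 0},
    {"xyz": [0,0,0],"spin": 0},
    {"xyz": [0,0,0],"spin": 0},
    {"xyz": [0,0,0],"spin": 0}
  ]
}}

```text
time: 6.5
tool_pos: [438.5, -195.9, 105.8]
tcp_rot: [3.142, 0.0, 1.462]
contact_force: [-0.5, -0.2, -1.0]
grip_width: 34.7
finger_force: 30.0
```

```bash
python3 - <<'E'
from h import *
c=bot.get_calibration("wrist"); w=bot.capture("wrist")
cv2.imwrite("pics/w3.png",w); np.save("w3.npy",c,allow_pickle=True)
import fit
for q in [(0,225,12),(0,150,46)]: print(q,px("wrist",(*fit.tw(*q[:2]),q[2]),c))
E
```

```text
[ 4.20165e+02 -2.90868e+02 -1.09000e-01  2.35391e+02  2.44661e+02] [-0.4 -0.5 -0.1  0.5  0.4 -0.5 -0.4 -0.2  0.5  0.8]
carr [ -0.4 148.1] part [132.8 172.9] [ 570.9 -133.4] knob [94.2 83.8] stopface [ 2.2e+02 -1.0e-01] tin [236.4  97.6]
(0, 225, 12) [310.2  29.1]
(0, 150, 46) [309.5 163.4]
```

View pics/w3.png

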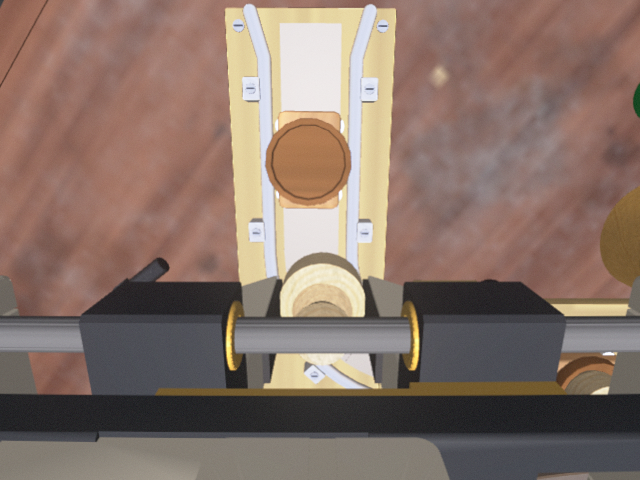

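The dish rim spans about (265–351, 118–204), so its centre is (308,161). The held part's belly is centred near x=322.

```bash
python3 - <<'E' | tail -6
import fit
from h import *
c=np.load("w3.npy",allow_pickle=True).item()
p=at("wrist",308,161,46,c); print(p,fit.wt(p)); q=bot.get_obs()["tool_pos"]; print(q)
print("belly z+5",px("wrist",q+[0,0,5],c), "top belly edge", px("wrist",q+[0,17,-4],c),px("wrist",q+[0,18,0],c))
print("right corner mouth",fit.wt(at("wrist",396,9,12,c)),fit.wt(at("wrist",224,11,12,c)))
rel(p[0],p[1],50)
E
```

```text
carr [ -0.4 148.1] part [132.8 172.9] [ 570.9 -133.4] knob [94.2 83.8] stopface [ 2.2e+02 -1.0e-01] tin [236.4  97.6]
[ 435.7 -140.4   46. ] [ -0.9 151.3]
[ 438.44903474 -195.93431578  105.8710409 ]
belly z+5 [324.6 303.4] top belly edge [320.3 259. ] [320.  259.7]
right corner mouth [ 49.9 235.7] [-49.9 234.8]
tool shift mm [54.9 -8.7 55.9] scale [ 0.686 -0.109  0.698] yaw 1.462 t 6.55
```

Call:
{"api": "jog_arm", "payload": {
  "targets": [
    {"xyz": [0.17,-0.03,0],"spin": 0},
    {"xyz": [0.33,-0.05,0],"spin": 0},
    {"xyz": [0.17,-0.02,0],"spin": 0},
    {"xyz": [0,0,0.1],"spin": 0},
    {"xyz": [0,0,0.2],"spin": 0},
    {"xyz": [0,0,0.18],"spin": 0},
    {"xyz": [0,0,0.1],"spin": 0},
    {"xyz": [0,0,0.05],"spin": 0},
    {"xyz": [0,0,0.02],"spin": 0},
    {"xyz": [0,0,0],"spin": 0}
  ]
}}

```text
time: 7.8
tool_pos: [436.2, -142.1, 54.1]
tcp_rot: [3.141, 0.0, 1.462]
contact_force: [-0.4, 0.7, -1.0]
grip_width: 35.1
finger_force: 30.0
```

```bash
python3 - <<'E'
from h import *
rel(436.5,-142,50); print(bot.get_obs()["tool_pos"])
s=bot.capture("side"); a=cv2.resize(s[230:350,310:440],None,fx=4,fy=4,interpolation=2)
cv2.imwrite("pics/s4.png",a)
E
```

```text
tool shift mm [0.1 0.2 4.1] scale [0.002 0.003 0.052] yaw 1.462 t 7.8
[ 436.24955349 -142.11262965   54.1212432 ]
```

View pics/s4.png

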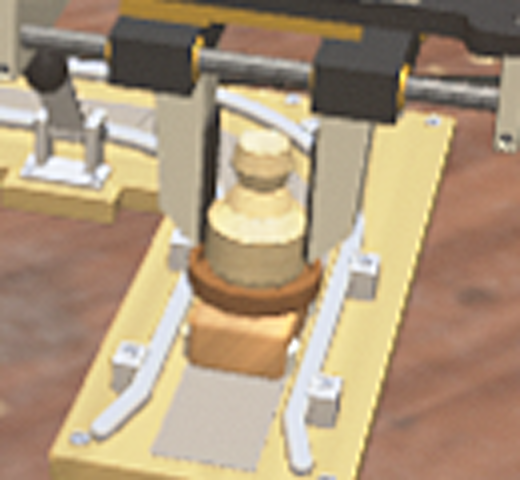

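The part sits centred over the dish with its foot at or inside the rim, so I'll lower the last few mm, release and rise.

Call:
{"api": "jog_arm", "payload": {
  "targets": [
    {"xyz": [0,0,0.02],"spin": 0},
    {"xyz": [0,0,0.015],"spin": 0},
    {"xyz": [0,0,0.01],"spin": 0},
    {"xyz": [0,0,0],"spin": 0},
    {"xyz": [0,0,0],"spin": 0},
    {"xyz": [0,0,0],"spin": 0},
    {"xyz": [0,0,0],"spin": 0},
    {"xyz": [0,0,0],"spin": 0},
    {"xyz": [0,0,0],"spin": 0},
    {"xyz": [0,0,0],"spin": 0}
  ]
}}

```text
time: 9.1
tool_pos: [436.1, -142.0, 50.3]
tcp_rot: [3.142, 0.0, 1.462]
contact_force: [0.2, 0.8, 0.1]
grip_width: 34.5
finger_force: 30.0
```

Call:
{"api": "jog_arm", "payload": {
  "targets": [
    {"xyz": [0,0,0],"spin": 0},
    {"xyz": [0,0,0],"spin": 0},
    {"xyz": [0,0,0],"spin": 0},
    {"xyz": [0,0,0],"spin": 0},
    {"xyz": [0,0,0],"spin": 0},
    {"xyz": [0,0,-0.1],"spin": 0},
    {"xyz": [0,0,-0.4],"spin": 0},
    {"xyz": [0,0,-0.4],"spin": 0},
    {"xyz": [0,0,-0.2],"spin": 0},
    {"xyz": [0,0,0],"spin": 0}
  ],
  "gripper": 60
}}

```text
time: 10.35
tool_pos: [436.8, -142.3, 139.8]
tcp_rot: [3.138, 0.001, 1.462]
contact_force: [-0.6, 0.2, 0.5]
grip_width: 55.6
finger_force: 0.0
```

```bash
python3 - <<'E' | tail -9
import fit
from h import *
s=bot.capture("side"); a=cv2.resize(s[230:350,310:440],None,fx=4,fy=4,interpolation=2)
cv2.imwrite("pics/s5.png",a)
for q in [(0,151+28+14),(-0,151+28+10),(0,90+38)]: print(q,fit.tw(*q))
rel(*fit.tw(0,198),30)
E
```

```text
[ 4.20165e+02 -2.90868e+02 -1.09000e-01  2.35391e+02  2.44661e+02] [-0.4 -0.5 -0.1  0.5  0.4 -0.5 -0.4 -0.2  0.5  0.8]
carr [ -0.4 148.1] part [132.8 172.9] [ 570.9 -133.4] knob [94.2 83.8] stopface [ 2.2e+02 -1.0e-01] tin [236.4  97.6]
(0, 193) [441.1 -99. ]
(0, 189) [ 440.7 -103. ]
(0, 128) [ 434.1 -163.6]
tool shift mm [ 48.3   0.2 108.7] scale [0.604 0.002 1.359] yaw 1.462 t 10.4
```

View pics/s5.png

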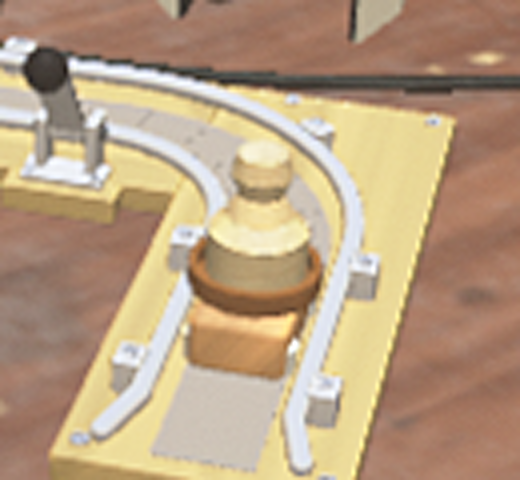

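The part stands released and centred in the dish. Next I'll close the fingers, drop behind the carrier and push.

Call:
{"api": "jog_arm", "payload": {
  "targets": [
    {"xyz": [0.15,0,0],"spin": 0},
    {"xyz": [0.3,0,0],"spin": 0},
    {"xyz": [0.15,0,0],"spin": 0},
    {"xyz": [0,0,0.15],"spin": 0},
    {"xyz": [0,0,0.3],"spin": 0},
    {"xyz": [0,0,0.4],"spin": 0},
    {"xyz": [0,0,0.3],"spin": 0},
    {"xyz": [0,0,0.15],"spin": 0},
    {"xyz": [0,0,0.06],"spin": 0},
    {"xyz": [0,0,0],"spin": 0}
  ],
  "gripper": 0
}}

```text
time: 11.65
tool_pos: [441.5, -94.5, 29.6]
tcp_rot: [3.141, 0.0, 1.462]
contact_force: [-0.8, -0.5, 0.7]
grip_width: 0.4
finger_force: 0.0
```

```bash
python3 - <<'E' | tail -2
import fit
from h import *
print(bot.get_obs()["tool_pos"])
rel(*fit.tw(0,127.5),30)
E
```

```text
[441.4598453  -94.45850599  29.61612981]
tool shift mm [-70.    0.2  -0.4] scale [-0.875  0.002 -0.005] yaw 1.462 t 11.65
```

Call:
{"api": "jog_arm", "payload": {
  "targets": [
    {"xyz": [-0.05,0,0],"spin": 0},
    {"xyz": [-0.07,0,0],"spin": 0},
    {"xyz": [-0.09,0,0],"spin": 0},
    {"xyz": [-0.1,0,0],"spin": 0},
    {"xyz": [-0.1,0,0],"spin": 0},
    {"xyz": [-0.1,0,0],"spin": 0},
    {"xyz": [-0.1,0,0],"spin": 0},
    {"xyz": [-0.1,0,0],"spin": 0},
    {"xyz": [-0.1,0,0],"spin": 0},
    {"xyz": [-0.065,0,0],"spin": 0}
  ]
}}

```text
time: 12.9
tool_pos: [433.6, -164.4, 29.5]
tcp_rot: [3.142, 0.0, 1.461]
contact_force: [0.6, 0.4, 1.0]
grip_width: 0.5
finger_force: 0.2
```

```bash
python3 - <<'E' | tail -3
import fit
from h import *
c=bot.get_calibration("top"); i=bot.capture("top"); cv2.imwrite("pics/t6.png",i)
o=bot.get_obs();print(o["tool_pos"],fit.wt(o["tool_pos"]),o["contact_force"])
rel(*fit.tw(0,127.5),30)
E
```

```text
carr [ -0.4 148.1] part [132.8 172.9] [ 570.9 -133.4] knob [94.2 83.8] stopface [ 2.2e+02 -1.0e-01] tin [236.4  97.6]
[ 433.72036685 -164.80327305   29.53554007] [ -0.2 126.8] [ 0.52438779 -2.27360507 -0.21322805]
tool shift mm [ 0.7  0.2 -0.5] scale [ 0.009  0.003 -0.006] yaw 1.461 t 12.95
```

Call:
{"api": "jog_arm", "payload": {
  "targets": [
    {"xyz": [-0.11,-0.04,0],"spin": -1},
    {"xyz": [-0.115,-0.041,0],"spin": -1},
    {"xyz": [-0.115,-0.041,0],"spin": -1},
    {"xyz": [-0.115,-0.041,0],"spin": -1},
    {"xyz": [-0.115,-0.041,0],"spin": -1},
    {"xyz": [-0.115,-0.041,0],"spin": -1},
    {"xyz": [-0.115,-0.041,0],"spin": -1},
    {"xyz": [-0.115,-0.041,0],"spin": -1},
    {"xyz": [0,0,0],"spin": 0},
    {"xyz": [0,0,0],"spin": 0}
  ]
}}

```text
time: 14.2
tool_pos: [425.9, -238.8, 29.4]
tcp_rot: [-3.141, -0.0, 2.26]
contact_force: [0.2, 0.2, 1.0]
grip_width: 0.5
finger_force: 0.0
```

```bash
python3 - <<'E' | tail -4
import fit
from h import *
o=bot.get_obs();print(o["tool_pos"],o["contact_force"],o["tcp_rot"][2],fit.wt(o["tool_pos"]))
th=.8; C=np.array([90-90*np.cos(th),90-90*np.sin(th)]); t=np.array([np.sin(th),-np.cos(th)]); print("want",C-37.5*t)
rel(*fit.tw(*(C-37.5*t)),30)
a=bot.capture("side")[200:350,250:450]; b=bot.capture("top")[150:320,210:400]
cv2.imwrite("pics/m7.png",np.hstack([cv2.resize(a,(400,300)),cv2.resize(b,(335,300))]))
E
```

```text
carr [ -0.4 148.1] part [132.8 172.9] [ 570.9 -133.4] knob [94.2 83.8] stopface [ 2.2e+02 -1.0e-01] tin [236.4  97.6]
[ 425.8531672  -238.7734881    29.42607481] [0.22493707 0.24705416 0.98907575] 2.259949195668682 [ 0.  52.4]
want [ 0.39554275 51.56445342]
tool shift mm [-0.9 -0.3 -0.6] scale [-0.012 -0.004 -0.007] yaw 2.26 t 14.2
```

View pics/m7.png

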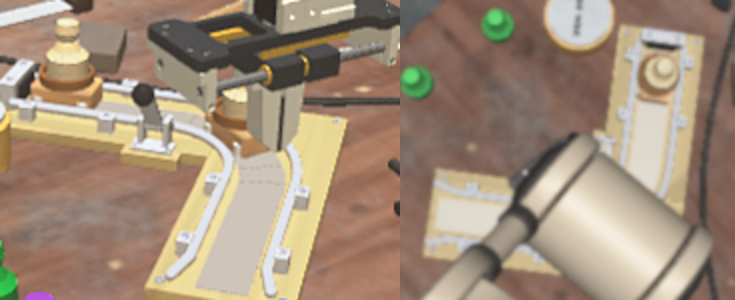

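The carrier is mid-bend ahead of the fingers with the part still in its dish, and the flip stop is untouched. I'll finish the bend.

Call:
{"api": "jog_arm", "payload": {
  "targets": [
    {"xyz": [-0.12,-0.043,0],"spin": -1},
    {"xyz": [-0.115,-0.041,0],"spin": -1},
    {"xyz": [-0.115,-0.041,0],"spin": -1},
    {"xyz": [-0.115,-0.041,0],"spin": -1},
    {"xyz": [-0.115,-0.041,0],"spin": -1},
    {"xyz": [-0.115,-0.041,0],"spin": -1},
    {"xyz": [-0.115,-0.041,0],"spin": -1},
    {"xyz": [-0.09,-0.03,0],"spin": -0.7},
    {"xyz": [0,0,0],"spin": 0},
    {"xyz": [0,0,0],"spin": 0}
  ]
}}

```text
time: 15.55
tool_pos: [473.0, -296.2, 29.4]
tcp_rot: [3.141, -0.0, 3.03]
contact_force: [0.3, 0.4, 0.4]
grip_width: 0.7
finger_force: 0.0
```

```bash
python3 - <<'E' | tail -3
import fit
from h import *
o=bot.get_obs();print(o["contact_force"],o["tcp_rot"][2],fit.wt(o["tool_pos"]))
rel(*fit.tw(52.5,0),30)
rel(*fit.tw(100,0),30)
E
```

```text
[0.33005758 0.41168133 0.42456906] 3.030323125374709 [53.1  0.5]
tool shift mm [ 0.6 -0.5 -0.6] scale [ 0.007 -0.006 -0.007] yaw 3.03 t 15.55
tool shift mm [-46.9  -0.3  -0.6] scale [-0.586 -0.004 -0.007] yaw 3.03 t 15.55
```

Now the second straight, slowing near the end.

Call:
{"api": "jog_arm", "payload": {
  "targets": [
    {"xyz": [-0.05,0,0],"spin": 0},
    {"xyz": [-0.08,0,0],"spin": 0},
    {"xyz": [-0.08,0,0],"spin": 0},
    {"xyz": [-0.07,0,0],"spin": 0},
    {"xyz": [-0.06,0,0],"spin": 0},
    {"xyz": [-0.06,0,0],"spin": 0},
    {"xyz": [-0.06,0,0],"spin": 0},
    {"xyz": [-0.05,0,0],"spin": 0},
    {"xyz": [-0.03,0,0],"spin": 0},
    {"xyz": [0,0,0],"spin": 0}
  ]
}}

```text
time: 16.8
tool_pos: [516.5, -301.4, 29.5]
tcp_rot: [-3.141, 0.0, 3.032]
contact_force: [-0.0, 0.1, -0.4]
grip_width: 0.6
finger_force: 0.0
```

Call:
{"api": "jog_arm", "payload": {
  "targets": [
    {"xyz": [-0.015,0,0],"spin": 0},
    {"xyz": [-0.015,0,0],"spin": 0},
    {"xyz": [0,0,0],"spin": 0},
    {"xyz": [0,0,0],"spin": 0},
    {"xyz": [0,0,0],"spin": 0},
    {"xyz": [0,0,0],"spin": 0},
    {"xyz": [0,0,0],"spin": 0},
    {"xyz": [0,0,0],"spin": 0},
    {"xyz": [0,0,0],"spin": 0},
    {"xyz": [0,0,0],"spin": 0}
  ]
}}

```text
time: 18.05
tool_pos: [518.3, -301.5, 29.4]
tcp_rot: [3.141, -0.001, 3.032]
contact_force: [-5.0, 0.9, 2.0]
grip_width: 0.6
finger_force: 2.6
```

```bash
python3 - <<'E' | tail -1
import fit
from h import *
o=bot.get_obs();print(o["contact_force"],fit.wt(o["tool_pos"]),o["time"])
E
```

```text
[-5.02308438  0.92434133  2.02987859] [98.7  0.1] 18.05
```

Call:
{"api": "jog_arm", "payload": {
  "targets": [
    {"xyz": [-0.015,0,0],"spin": 0},
    {"xyz": [-0.015,0,0],"spin": 0},
    {"xyz": [0,0,0],"spin": 0},
    {"xyz": [0,0,0],"spin": 0},
    {"xyz": [0,0,0],"spin": 0},
    {"xyz": [0,0,0],"spin": 0},
    {"xyz": [0,0,0],"spin": 0},
    {"xyz": [0,0,0],"spin": 0},
    {"xyz": [0,0,0],"spin": 0},
    {"xyz": [0,0,0],"spin": 0}
  ]
}}

```text
time: 19.3
tool_pos: [518.5, -301.3, 29.1]
tcp_rot: [3.14, -0.006, 3.032]
contact_force: [-12.7, 0.3, 5.0]
grip_width: 0.2
finger_force: 6.4
```

The carriers are home: the force rises with no further motion. I'll back off, rise and go to the inside of the flip stop.

Call:
{"api": "jog_arm", "payload": {
  "targets": [
    {"xyz": [0.05,0,0],"spin": 0},
    {"xyz": [0.05,0,0],"spin": 0},
    {"xyz": [0,0,-0.2],"spin": 0},
    {"xyz": [0,0,-0.4],"spin": 0},
    {"xyz": [0,0,-0.4],"spin": 0},
    {"xyz": [0,0,-0.1],"spin": 0},
    {"xyz": [0,0.3,0],"spin": 0},
    {"xyz": [0,0.6,0],"spin": 0},
    {"xyz": [0,0.55,0],"spin": 0},
    {"xyz": [0,0.05,0],"spin": 0}
  ]
}}

```text
time: 20.55
tool_pos: [525.6, -177.4, 116.4]
tcp_rot: [3.14, -0.003, 3.036]
contact_force: [0.4, -0.3, 0.4]
grip_width: 0.8
finger_force: 0.0
```

```bash
python3 - <<'E' | tail -3
import fit
from h import *
o=bot.get_obs();print(o["contact_force"],fit.wt(o["tool_pos"]),o["time"])
rel(*fit.tw(95.5,121),62)
a=bot.capture("side")[180:330,200:400]; b=bot.capture("top")[150:320,210:400]
cv2.imwrite("pics/m8.png",np.hstack([cv2.resize(a,(400,300)),cv2.resize(b,(335,300))]))
E
```

```text
carr [ -0.4 148.1] part [132.8 172.9] [ 570.9 -133.4] knob [94.2 83.8] stopface [ 2.2e+02 -1.0e-01] tin [236.4  97.6]
[ 0.41893665 -0.29298988  0.43329271] [ 92.5 124.2] 20.55
tool shift mm [-3.  -3.2 54.4] scale [-0.037 -0.039  0.68 ] yaw 3.036 t 20.55
```

View pics/m8.png

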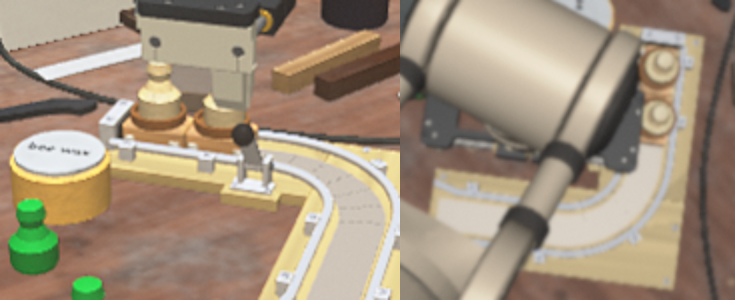

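```bash
python3 - <<'E' | tail -2
import fit
from h import *
o=bot.get_obs();print(px("side",o["tool_pos"]),o["tool_pos"],px("side",(*fit.tw(95.5,83),75)))
print(((px("side",o["tool_pos"])-[200,180])*2), "knob crop read -> side px", 243/2+200,134/2+180)
E
```

```text
[315.6 230.4] [ 525.96461884 -180.21930791  116.76994211] [320.8 245.1]
[231.2 100.8] knob crop read -> side px 321.5 247.0
```

Both parts are standing with the carriers closed up at the stop. The knob is where I estimated, at side pixel (321,247), so I'll descend and then sweep.

Call:
{"api": "jog_arm", "payload": {
  "targets": [
    {"xyz": [-0.035,0,0.1],"spin": 0},
    {"xyz": [0,0,0.25],"spin": 0},
    {"xyz": [0,0,0.25],"spin": 0},
    {"xyz": [0,0,0.08],"spin": 0},
    {"xyz": [0,-0.15,0],"spin": 0},
    {"xyz": [0,-0.15,0],"spin": 0},
    {"xyz": [0,-0.15,0],"spin": 0},
    {"xyz": [0,-0.15,0],"spin": 0},
    {"xyz": [0,0,0],"spin": 0},
    {"xyz": [0,0,0],"spin": 0}
  ]
}}

```text
time: 21.9
tool_pos: [523.5, -229.9, 62.9]
tcp_rot: [3.142, -0.0, 3.031]
contact_force: [0.2, 0.4, 0.4]
grip_width: 0.2
finger_force: 0.0
```

Call:
{"api": "jog_arm", "payload": {
  "targets": [
    {"xyz": [0,-0.13,0],"spin": 0},
    {"xyz": [0,-0.13,0],"spin": 0},
    {"xyz": [0,-0.13,0],"spin": 0},
    {"xyz": [0,-0.13,0],"spin": 0},
    {"xyz": [0,-0.13,0],"spin": 0},
    {"xyz": [0,0,0],"spin": 0},
    {"xyz": [0,0,0],"spin": 0},
    {"xyz": [0,0,0],"spin": 0},
    {"xyz": [0,0,0],"spin": 0},
    {"xyz": [0,0,0],"spin": 0}
  ]
}}

```text
time: 23.15
tool_pos: [518.2, -281.3, 63.2]
tcp_rot: [-3.141, 0.0, 3.032]
contact_force: [-0.4, -0.1, -0.2]
grip_width: 0.4
finger_force: 0.0
```

```bash
python3 - <<'E' | tail -1
import fit
from h import *
o=bot.get_obs();print(o["contact_force"],fit.wt(o["tool_pos"]),o["time"])
E
```

```text
[-0.40138273 -0.09281583 -0.19500556] [96.4 20.2] 23.15
```

Next I'll lift over the knob and press it down.

Call:
{"api": "jog_arm", "payload": {
  "targets": [
    {"xyz": [0,0,-0.2],"spin": 0},
    {"xyz": [0,0,-0.2],"spin": 0},
    {"xyz": [0,-0.2,0],"spin": 0},
    {"xyz": [0,-0.2,0],"spin": 0},
    {"xyz": [0,0,0.15],"spin": 0},
    {"xyz": [0,0,0.15],"spin": 0},
    {"xyz": [0,0,0.15],"spin": 0},
    {"xyz": [0,0,0.14],"spin": 0},
    {"xyz": [0,0,0.04],"spin": 0},
    {"xyz": [0,0,0],"spin": 0}
  ]
}}

```text
time: 24.4
tool_pos: [513.5, -323.7, 46.9]
tcp_rot: [-3.125, 0.004, 3.032]
contact_force: [-14.9, -33.9, 9.9]
grip_width: 0.4
finger_force: 15.8
```

Call:
{"api": "jog_arm", "payload": {
  "targets": [
    {"xyz": [0,0,0.015],"spin": 0},
    {"xyz": [0,0,0.01],"spin": 0},
    {"xyz": [0,0,0],"spin": 0},
    {"xyz": [0,0,0],"spin": 0},
    {"xyz": [0,0,0],"spin": 0},
    {"xyz": [0,0,0],"spin": 0},
    {"xyz": [0,0,0],"spin": 0},
    {"xyz": [0,0,0],"spin": 0},
    {"xyz": [0,0,0],"spin": 0},
    {"xyz": [0,0,0],"spin": 0}
  ]
}}

```text
time: 25.65
tool_pos: [513.5, -324.1, 45.3]
tcp_rot: [-3.124, 0.004, 3.032]
contact_force: [-16.6, -35.6, 10.0]
grip_width: 0.3
finger_force: 16.4
```

```bash
cat > knob.py <<'E'
import fit
from h import *
import sys
for n in ("side","top"):
    i=bot.capture(n); cv2.imwrite(f"pics/{n}_{sys.argv[1]}.png",i)
    for ph in (0,.3,.6,.9,1.2,1.57): print(n,ph,px(n,(*fit.tw(95.5,46-58*np.cos(ph)),31+58*np.sin(ph))),end=" ")
    print()
    m=(i.max(2)<60).astype(np.uint8)
    k,l,st,c=cv2.connectedComponentsWithStats(m)
    u0,v0=px(n,(*fit.tw(95.5,17),60))
    for a,b in zip(st[1:],c[1:]):
        if a[4]>=8 and abs(b[0]-u0)<50 and abs(b[1]-v0)<50: print("  blob",a,b.round(1))
o=bot.get_obs(); print("tcp",fit.wt(o["tool_pos"]),o["tool_pos"],o["contact_force"],o["moment"],px("side",o["tool_pos"]))
i=bot.capture("side"); u,v=px("side",(*fit.tw(95.5,17),60)).astype(int)
print("\n".join("".join(" .:-=+*%#@"[::-1][min(9,int(p)//26)] for p in r) for r in cv2.cvtColor(i,6)[v-35:v+30,u-45:u+45]))
E
python3 knob.py a | tail -n +3
```

```text
side 0 [335.5 244.9] side 0.3 [335.4 236.3] side 0.6 [334.6 229.6] side 0.9 [332.9 225.4] side 1.2 [330.7 224.2] side 1.57 [327.3 227.1] 
  blob [302 195  51  11 155] [329. 201.]
  blob [332 238   9   6  17] [336.1 240.9]
top 0 [356.8 238.6] top 0.3 [356.5 237.5] top 0.6 [353.7 236.2] top 0.9 [348.2 234.6] top 1.2 [340.7 233. ] top 1.57 [329.6 231.2] 
  blob [351 207   3   6  13] [352.  209.3]
  blob [330 230   3   7  10] [331.1 233.3]
  blob [353 230   9  16  20] [356.5 238.6]
  blob [387 280   9   5  32] [390.9 282.1]
tcp [ 96.4 -23. ] [ 513.51862684 -324.15468709   45.30699992] [-15.41739392 -34.95170594  10.74525913] [-5.93686039  2.55853877  0.03658572] [336.8 234.5]
%%%%%%%%%%*===--=++++***%%%#####%#%%%%%%%%%%%%%%%%%%%%%%%%%%%%###*++=+%%##++++++=-::::----
%%%%%%%%%#*=-=-----:---==++++***%%%#####%%%%%%%%%%%%%%%%%%%%%%#%*++*+*%##*+++---::::---=--
*%%%%%%%%#*=-=------------::---==++++***%%#####%#%%%%%%%%%%%%%#*=+*+=*##%+==-..:::--==----
+%%%%%%%#%+=-=--------------------::---==++++***%%#####%%#%%###+++*++*##+=-:::::--==-----=
##%%%%%%*+=-===---------------------------::---==++++**
[... 4795 characters left out ...]
  .....  --.       ..  .::::::::::-:::::......:::.-. .:-===-:..
.....:::---==-...   :-:.....    .. :-.       ..  :-:::::::::-::::::::::..:::::......:===-:
............:=-===--=+==---::...-=:=:        ..  =-.:::::::-:::::::::::::::::.........:-==
............:-------==--========+=-+:        .. -*-.....:::::::::::::::::::::...........:-
:::.........:-------=-...::::--===-=-:.......---=*+.  .....:::::::::::::::::::::..........
:::::::::...:-------+-..........:--==-----::-=--+*+:..   .....::::::::::::-:::::::::......
:::.::::::..:-=-----=-..........:--=+=======+=--+%+--:....  .....::::::::::::::::::::.....
:::::::.:...:-------=:..........:--=+-:::---==--++=-===--:...   ...::::-:::::::::::::::...
```

The side pixels put the knob at about (336,241), nearly down. The finger slid past the knob's outer side and is wedged there, so I'll lift, recentre on the knob and press again.

Call:
{"api": "jog_arm", "payload": {
  "targets": [
    {"xyz": [0,-0.04,0],"spin": 0},
    {"xyz": [0,-0.04,-0.05],"spin": 0},
    {"xyz": [0,0,-0.15],"spin": 0},
    {"xyz": [0,0,-0.2],"spin": 0},
    {"xyz": [0,0,-0.1],"spin": 0},
    {"xyz": [0,0,0],"spin": 0},
    {"xyz": [0,0,0],"spin": 0},
    {"xyz": [0,0,0],"spin": 0},
    {"xyz": [0,0,0],"spin": 0},
    {"xyz": [0,0,0],"spin": 0}
  ]
}}

```text
time: 27.05
tool_pos: [513.8, -319.6, 82.5]
tcp_rot: [3.141, -0.0, 3.032]
contact_force: [-0.0, 0.1, 0.5]
grip_width: 0.9
finger_force: 0.0
```

```bash
sed -i '/^i=bot.capture("side"); u,v/,$d' knob.py; python3 knob.py b | tail -n +3
```

```text
side 0 [335.5 244.9] side 0.3 [335.4 236.3] side 0.6 [334.6 229.6] side 0.9 [332.9 225.4] side 1.2 [330.7 224.2] side 1.57 [327.3 227.1] 
  blob [332 235   9   5  17] [336.1 237.9]
top 0 [356.8 238.6] top 0.3 [356.5 237.5] top 0.6 [353.7 236.2] top 0.9 [348.2 234.6] top 1.2 [340.7 233. ] top 1.57 [329.6 231.2] 
  blob [353 202   5   9  19] [355.1 205.8]
  blob [353 223  13  21  50] [358.4 233.8]
  blob [328 228   6  11  24] [331.1 233.2]
  blob [381 254   2   6   9] [381.3 256.1]
tcp [ 96.2 -18.4] [ 513.83682828 -319.61708943   82.66155126] [-0.63478514  0.14807229  0.92666821] [ 0.14754674 -0.14987411 -0.0165887 ] [336.9 215.3]
```

```bash
python3 - <<'E'
import cv2
for n in "ab":
    g=cv2.imread(f"pics/side_{n}.png").max(2)[222:256,318:356]
    print("\n".join(f"{222+k} "+" ".join(f"{int(p)//10:2d}" for p in r) for k,r in enumerate(g)))
E
```

```text
222 14 15 15 15 15 15 15 14 15 15 14 16 17 16 16 16 17 16 17 17 18 17 18 17 16 18 18 18 18 18 21 17 12 11 13 13 13 14
223 15 15 15 16 16 15 15 15 15 14 14 18 18 16 16 15 15 15 15 17 17 16 16 17 16 16 17 18 18 18 14 12 12 12 14 15 15 17
224 18 15 16 16 15 15 14 14 14 14 14 18 18 16 16 17 17 17 17 16 16 16 15 16 15 13 15 16 15 14 12 11 13 14 15 16 16 17
225 19 15 15 15 15 15 14 14 15 15 15 18 18 16 16 16 17 17 17 17 16 17 17 17 15 12 15 15 12 11 13 13 14 15 16 15 15 16
226 21 17 15 14 15 15 15 15 16 16 16 19 18 16 16 16 16 17 16 17 17 16 16 18 16 12 15 14 13 13 14 15 15 15 16 15 15 16
227 22 21 18 15 15 15 16 16 17 17 16 19 18 16 16 17 17 17 16 16 16 17 16 18 15 12 14 14 14 15 16 15 15 15 15 16 16 16
228 23 23 23 20 16 17 17 17 17 17 17 19 18 16 16 17 16 17 16 17 16 16 16 18 15 13 15 14 14 15 15 15 15 15 15 16 16 16
229 23 24 24 23 19 16 17 17 17 17 16 19 18 16 17 17 17 16 16 17 17 16 16 19 16 13 15 14 14 15 15 16 16 16 16 17 17 17
230 24 24 24 24 22 17 17 17 17 17 16 19 18 16 16 16 16 16 16 17 17 17 16 20 17 13 15 14 15 17 17 17 17 17 17 17 16 16
231 24 24 24 25 23 18 16 16 16 17 16 1
[... 6223 characters left out ...]
22 22 22 22 23 20 14 13 20 24 24 24 23 24 24 24 21 14 15 15 13 13 13 14 15 17 18 19 21 21 22 23 23 24 24 25 25
251 18 18 18 19 20 19 16 13 16 23 24 24 24 23 24 24 24 18 17 22 22 20 20 19 19 17 16 14 13 14 14 16 17 19 20 22 23 23
252 16 16 16 16 16 16 14 13 20 24 24 24 23 24 24 24 23 19 22 24 24 24 24 24 24 23 22 21 19 19 17 16 14 13 14 15 17 19
253 17 16 16 16 16 16 13 14 23 25 24 24 23 24 24 24 20 19 23 23 23 23 23 23 23 23 23 23 24 24 23 22 21 19 19 16 14 13
254 19 19 19 16 16 16 13 17 23 24 24 23 24 24 24 24 18 20 24 23 23 24 23 23 23 23 23 23 23 23 23 23 23 24 24 23 21 19
255 22 22 23 20 20 18 13 19 24 24 24 24 24 24 24 21 15 19 22 22 22 23 22 23 23 23 23 23 24 23 23 23 23 23 23 23 23 23
```

Call:
{"api": "jog_arm", "payload": {
  "targets": [
    {"xyz": [0,0.08,0],"spin": 0},
    {"xyz": [0,0,0.1],"spin": 0},
    {"xyz": [0,0,0.15],"spin": 0},
    {"xyz": [0,0,0.1],"spin": 0},
    {"xyz": [0,0,0.06],"spin": 0},
    {"xyz": [0,0,0.04],"spin": 0},
    {"xyz": [0,0,0.03],"spin": 0},
    {"xyz": [0,0,0.01],"spin": 0},
    {"xyz": [0,0,0],"spin": 0},
    {"xyz": [0,0,0],"spin": 0}
  ]
}}

```text
time: 28.4
tool_pos: [514.6, -313.2, 43.6]
tcp_rot: [-3.141, 0.0, 3.032]
contact_force: [0.0, -0.2, 0.3]
grip_width: 0.0
finger_force: 0.0
```

```bash
python3 knob.py c | tail -n +3 | grep -v top
```

```text
side 0 [335.5 244.9] side 0.3 [335.4 236.3] side 0.6 [334.6 229.6] side 0.9 [332.9 225.4] side 1.2 [330.7 224.2] side 1.57 [327.3 227.1] 
  blob [300 197   7   6  14] [301.7 200.5]
  blob [308 201  42   7  93] [331.7 204. ]
  blob [347 206   3   5  12] [347.8 207.6]
  blob [326 229   3   5   8] [327.4 231.4]
  blob [349 233   9  13  20] [352.8 240. ]
  blob [382 278  10   6  40] [386.1 280.6]
tcp [ 96.3 -12. ] [ 514.6143936  -313.24416563   43.63982019] [ 0.18104803 -0.41238848 -0.65536955] [ 0.12224553 -0.18521528 -0.03847154] [335.3 238.1]
```

Contact force is near zero at z 43.6. I'll press 2.5 mm further to bottom it out.

Call:
{"api": "jog_arm", "payload": {
  "targets": [
    {"xyz": [0,0,0.01],"spin": 0},
    {"xyz": [0,0,0.01],"spin": 0},
    {"xyz": [0,0,0.01],"spin": 0},
    {"xyz": [0,0,0],"spin": 0},
    {"xyz": [0,0,0],"spin": 0},
    {"xyz": [0,0,0],"spin": 0},
    {"xyz": [0,0,0],"spin": 0},
    {"xyz": [0,0,0],"spin": 0},
    {"xyz": [0,0,0],"spin": 0},
    {"xyz": [0,0,0],"spin": 0}
  ]
}}

```text
time: 29.75
tool_pos: [514.8, -313.4, 42.4]
tcp_rot: [-3.141, 0.001, 3.032]
contact_force: [-2.5, 1.9, 9.7]
grip_width: 0.2
finger_force: 4.6
```

```bash
python3 knob.py d | tail -n 1; python3 - <<'E'
import cv2
for n in "d":
    g=cv2.imread(f"pics/side_{n}.png").max(2)[228:256,322:350]
    print("\n".join(f"{228+k} "+" ".join(f"{int(p)//10:2d}" for p in r) for k,r in enumerate(g)))
E
```

```text
tcp [ 96.5 -12.2] [ 514.79937165 -313.420493     42.37444236] [-1.64479635  0.38195079  9.14635622] [ 0.39499704  0.25476203 -0.00760257] [335.1 238.7]
228 16 16 17 17 17 17 17 17 17 17 17 17 17 17 17 17 17 17 15 13 15 14 12 14 15 15 15 15
229 19 16 17 17 17 17 17 17 17 17 17 17 17 17 17 17 17 17 15 13 16 15 13 14 16 15 15 15
230 22 17 17 17 17 16 17 17 17 17 17 17 17 17 17 17 17 17 15 13 16 15 13 15 16 17 17 17
231 23 18 16 16 17 16 17 17 17 17 17 17 17 17 17 17 17 17 15 13 16 15 13 16 17 17 17 17
232 20 16 16 16 16 16 17 17 17 17 17 17 17 17 17 17 17 18 15 12 16 15 14 16 17 16 16 16
233 15 14 16 16 16 16 17 17 17 17 17 17 17 17 17 17 17 18 15 12 15 15 14 16 16 16 16 16
234 12 14 16 16 16 16 17 17 17 17 17 17 17 17 17 17 17 18 14 12 15 14 14 16 15 15 16 15
235 13 15 16 16 16 17 17 17 17 17 17 17 17 17 17 17 17 18 14 12 16 15 14 15 15 15 15 15
236 14 16 17 17 17 17 16 17 17 17 17 17 17 17 17 17 17 18 14 12 16 15 14 15 15 15 16 15
237 13 17 18 17 17 16 14 14 15 15 16 16 16 16 17 17 17 18 15 12 16 16 15 16 16 16 16 16
238 12 16 18 16 16 15 14 13 13 12 13 13 13 14 15 15 15 16 14 12 16 1
[... 815 characters left out ...]
 24 24 24 22 15 13 13 15 21 24 24 25 25 25 25 25 25 18 10 22 25 25 25 25 25 25 24 21
249 23 23 23 18 14 13 14 18 23 24 24 24 24 24 24 25 21 12 14 20 22 22 23 23 23 24 24 24
250 22 23 20 15 13 13 16 22 24 24 24 23 24 24 24 23 17 12 13 14 14 15 17 18 20 20 21 22
251 20 19 16 13 13 13 17 23 24 24 23 23 23 24 24 19 15 19 20 19 19 17 16 14 13 14 14 16
252 16 16 14 13 13 14 20 24 24 24 24 24 24 24 23 15 19 24 24 24 24 23 23 21 19 19 17 16
253 16 16 14 12 13 18 24 24 24 23 24 24 24 24 17 14 22 24 23 23 23 23 23 23 24 24 23 22
254 16 16 14 12 15 23 25 24 24 24 24 24 24 21 14 19 24 24 23 23 23 23 23 23 23 23 23 23
255 20 18 14 13 20 24 24 23 24 24 24 24 23 17 15 21 23 23 23 23 23 23 23 23 23 23 23 23
```

The stop is bottomed: 9.7 N with the tip at 42.4 mm, where the knob top should be 43. I'll rise clear and check.

Call:
{"api": "jog_arm", "payload": {
  "targets": [
    {"xyz": [0,0,-0.05],"spin": 0},
    {"xyz": [0,0,-0.2],"spin": 0},
    {"xyz": [0,0,-0.5],"spin": 0},
    {"xyz": [0,0,-0.6],"spin": 0},
    {"xyz": [0,0,-0.5],"spin": 0},
    {"xyz": [0.3,0,-0.1],"spin": 0},
    {"xyz": [0.6,0,0],"spin": 0},
    {"xyz": [0.6,0,0],"spin": 0},
    {"xyz": [0.3,0,0],"spin": 0},
    {"xyz": [0,0,0],"spin": 0}
  ]
}}

```text
time: 31.1
tool_pos: [370.5, -297.5, 198.2]
tcp_rot: [-3.141, 0.001, 3.03]
contact_force: [0.7, -0.1, 0.1]
grip_width: 0.3
finger_force: 0.0
```

```bash
python3 knob.py e | tail -n +3; python3 - <<'E' | tail -40
import fit
from h import *
i=cv2.imread("pics/side_e.png"); g=i.max(2)[232:252,322:350]
print("\n".join(f"{232+k} "+" ".join(f"{int(p)//10:2d}" for p in r) for k,r in enumerate(g)))
# parts: compare the two parts' knob templates in the side view
hsv=cv2.cvtColor(i,cv2.COLOR_BGR2GRAY)
for x in (137.5,193.5): print(x,"foot",px("side",(*fit.tw(x,0),40)),"knob",px("side",(*fit.tw(x,0),84)))
ref=hsv[int(px("side",(*fit.tw(193.5,0),66))[1])-28:,:][:56]; u=int(px("side",(*fit.tw(193.5,0),66))[0]); T=ref[:,u-14:u+14]
r=cv2.matchTemplate(hsv[180:280,290:340],T,5); print(r.max(),np.unravel_index(r.argmax(),r.shape),px("side",(*fit.tw(137.5,0),66))-[290+14,180+28])
E
```

```text
side 0 [335.5 244.9] side 0.3 [335.4 236.3] side 0.6 [334.6 229.6] side 0.9 [332.9 225.4] side 1.2 [330.7 224.2] side 1.57 [327.3 227.1] 
top 0 [356.8 238.6] top 0.3 [356.5 237.5] top 0.6 [353.7 236.2] top 0.9 [348.2 234.6] top 1.2 [340.7 233. ] top 1.57 [329.6 231.2] 
  blob [354 236   6   6  27] [356.4 238.4]
tcp [-47.  -12.2] [ 372.10777524 -297.90411311  197.93418953] [-0.06512981 -0.42169501 -0.99684851] [ 0.09002493 -0.13748069 -0.00931729] [429.7 158.6]
[ 4.20165e+02 -2.90868e+02 -1.09000e-01  2.35391e+02  2.44661e+02] [-0.4 -0.5 -0.1  0.5  0.4 -0.5 -0.4 -0.2  0.5  0.8]
carr [ -0.4 148.1] part [132.8 172.9] [ 570.9 -133.4] knob [94.2 83.8] stopface [ 2.2e+02 -1.0e-01] tin [236.4  97.6]
232 20 16 16 16 16 16 16 16 16 15 15 15 15 15 16 16 16 16 16 17 17 17 17 17 16 16 16 16
233 14 14 16 15 15 15 15 15 16 16 16 16 16 16 17 17 17 17 17 17 16 16 16 16 16 16 16 16
234 13 14 16 16 16 16 16 16 16 16 16 17 17 17 17 17 17 16 16 16 16 16 15 15 15 15 15 15
235 13 15 16 16 16 16 16 17 17 17 17 17 17 16 16 16 16 16 16 16 16 15 15 15 15 15 15 15
236 13 16 17 17 17 17 17 17 17 16 16 16 16 16 
[... 799 characters left out ...]
6  5  5  8  8 11 13 13 13 13 13 13
246 13 20 23 24 23 18 15 22 25 22 14 13  9  6  5  5  6  5  4 10 14 11  6  6  6  6  7  7
247 22 24 24 24 20 14 14 19 23 24 24 23 21 18 18 19 19 13  4 18 24 21 17 18 19 17 15 10
248 24 24 24 22 15 13 13 15 20 24 24 24 24 25 25 25 25 17  9 22 25 25 25 25 25 25 24 20
249 23 23 23 18 13 13 14 17 23 24 24 23 23 24 24 24 20 11 14 20 21 22 22 23 23 24 24 24
250 22 23 20 15 13 13 16 22 24 24 23 23 23 24 24 23 16 12 14 14 14 15 17 18 19 20 21 22
251 20 19 16 13 13 13 18 24 24 23 23 23 24 24 24 18 14 18 20 19 18 17 16 14 13 13 14 16
137.5 foot [309.7 239.7] knob [310.  215.7]
193.5 foot [278.3 235.4] knob [277.9 211.6]
0.6196403 (np.int64(17), np.int64(7)) [ 5.9 17.6]
```

```bash
python3 -c "
from plant import bot
print(bot.close_job())"
```

```text
the job is handed in; nothing more can be done
None
```

The job is handed in, at about 31 s of the 58 s allowed: the turned part stands in its dish, both carriers are closed up against the end stop, and the flip stop is fully down; the verdict was not shown, and after the flip stop I checked only by side-view measurements, my 10 pictures being used up.

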